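# Slide a foot plate under the raised levelling foot of an autosampler

## Task

The autosampler on the left stands on three foot plates, and its fourth levelling foot has been screwed up to let the last plate in. Push the loose aluminium foot plate with the fingertips, steadily and flat along the bench, under the frame rail and that raised foot until the plate's middle is right below the foot and its long side runs along the rail. Never pick up or tip the plate, do not knock against the autosampler and leave everything else on the bench where it is, then take the hand away.

Things in the scene. Friction and masses are not known exactly. Their poses are not given: they have to be found in the camera images.
- stand: The fixed autosampler: white housing with tube racks and gantry on a low grey tube frame. Origin on the bench right below the raised foot; x runs along the frame's near rail to the far end of the machine, y horizontally from the open bench under the rail into the machine, z up. The other three feet (x, y = 300, 0; 0, 400; 300, 400 mm) stand on fixed plates like the loose one
- rail_mid (a point): Middle of the near rail of the autosampler's frame, axes as the autosampler's. The rail is 420 mm long (x), 25 mm wide (y); underside 26 mm, top 46 mm above the bench. Tubes of the same section run from it along y, 195 mm either side of this point. Foot studs and nuts stand up to 64 mm above the bench
- housing_edge (a point): Lower edge, at mid-length, of the white housing's side that faces the rail: 130 mm behind the rail's middle line and 46 mm above the bench; the housing is 380 mm long, 300 mm deep (y), racks and gantry on it reach 0.32 m above the bench
- foot_face (a point): Centre of the underside of the raised levelling foot: a round steel disc 44 mm across that hangs on a stud below the near rail, 150 mm from the rail's middle at the end nearer the robot, 14 mm above the bench; axes as the autosampler's (x along the rail, y the way in)
- plate_mid (a point): Centre (half-way up) of the loose foot plate: bare aluminium, 120 mm (its x) by 100 mm (its y) by 10 mm thick, a thin dark ring round the middle of its top, lying on the bench before the rail; at first its x is within 25 degrees of the rail's x and its y points towards the rail. It slides only while pushed; under the foot it has 4 mm of headroom
- plate: The same loose plate, 0.25 to 0.5 kg; origin at the centre of its underside, axes as point plate_mid
- spare_foot: Spare steel levelling foot standing disc down: disc 44 mm across, stud up to 48 mm; origin at the centre of its underside. Leave alone
- bullseye: Round spirit level with a green glass in an aluminium ring, 44 mm across, 15 mm high; origin at the centre of its underside. Leave alone
- spanner: Steel spanner 140 mm long, lying flat; origin about its middle, at the bench. Leave alone
- driver: Screwdriver 190 mm long with a black handle, lying; origin about its middle, at the bench. Leave alone
- beaker: Glass beaker 68 mm across, 90 mm high; origin at the centre of its underside. Leave alone
- standard: White plastic bottle 60 mm across, 120 mm high; origin at the centre of its underside. Leave alone
- sample_jar: Amber glass jar with white cap, 52 mm across, 70 mm high; origin at the centre of its underside. Leave alone
There are look-alikes about, which are no part of the job. What is meant by the plate is not blue or red, and is the smaller of those in its own colour.

How it is judged:
By the outcome, as a careful person would: the job done as asked, in the order asked, and still so for the second after the job is handed in, with the robot touching nothing.
It also fails if it takes over 64 s, if anything falls off the work surface, if the arm or the gripper's body presses on something with over 40 N, if the wrist force passes 120 N, or if a joint passes its speed limit or range.

## Robot

A 7-joint arm with a two-finger parallel gripper is mounted at the origin on the work surface. World frame = base frame: x ahead of the robot, y to its left, z up, the work surface at z = 0. Lengths are in m, angles in degrees, forces in N, time in s.
With the tool pointing down it reaches from about 0.425 to 0.875 m from the base axis. Payload 4.7 kg.
Tool frame: the origin (TCP) lies at the very end of the fingers, on their centre line; the grasp point (between the pads) lies 19 mm behind it (pinch_z is the distance from the TCP to the grasp point, in m); z points along the fingers, y is the direction in which the jaws open and shut (so a half turn about z gives the same grasp; the last joint's range is limited). The gripper opens to 87 mm and grips with 3 to 60 N. Pads are 19 mm wide; open, the fingers measure 117 mm over their backs; the gripper's body (75 mm by 190 mm) begins 51 mm behind the grasp point.
Start: joints at [-71.499, 18.392, -4.016, 83.108, 1.295, 78.541, -3.26], TCP at [0.198, 0.619, 0.223] pointing down, gripper open.
Joint ranges: [-163.93, 163.93], [-17.29, 119.83], [-79.2, 71.16], [3.27, 140.29], [-89.18, 269.18], [5.43, 117.66], [-154.24, 154.24]. Speed limits (degrees/s): [147.25, 147.25, 180, 180, 180, 180, 180].

## Interface

Orientations are given as [roll, pitch, yaw] about the fixed x, y, z axes, in that order (R = Rz(yaw) Ry(pitch) Rx(roll)).
In Python, from cell import get_obs, read_camera, camera_params, sign_off, pinch_z gives the robot as it stands.
- The arm moves only by the shell command python3 -m handwheel 'ROWS' [FORCE]. ROWS is JSON, a list of rows, each a list of 5 numbers: the finger opening in m, from 0 to 0.087, then the shift along the tool's x, y, z in m, then the turn about the tool's z in rad. In form: [[jaw, tx, ty, tz, twist], ...]. A call has 1 to 20 rows; each row is the pose to reach, as a shift and turn from the pose commanded when the call began, along the tool's axes at that moment; what a row does not reach only later rows make up. A row lasts 1/10 s, in which the tool goes at most 50 mm and 8.59 degrees, less where a joint would pass 70% of its speed; a pose out of reach is approached as far as the arm can. A call with a gripper value outside its range is refused whole. The fingers move at their own pace and stop on an object; FORCE is the grip in N (left out, the last holds). Time passes only in rows, so rows that repeat a pose let the fingers close. It gives the time, the measured TCP pose, the force and the opening at its end, in the units of the state.
- get_obs(): the state, without advancing time (a new reading comes with each control period).
- read_camera(name): name is "side" or "top"; returns the picture (400x640x3 uint8, blue, green, red); there is no depth.
- camera_params(name): a dict with "camera_matrix" (3x3 intrinsics, pixels), "k1" (the pictures are not rectified: a ray, as slopes to the right and down, at radius r is drawn at 1 + k1 r^2 times it, then the intrinsics apply), "R" (3x3) and "t" (3): a world point X has camera coordinates R X + t. Camera axes: x right, y down, z forward; pixel columns grow to the right and rows downward; lengths in m; the calibration is good to about 2 mm. A picture is of the moment at which its call begins. camera_params takes no time and is no camera call.
- sign_off(): hands the job in, once; it reports no verdict.
The state is a dict: "time_s": time; "qpos": joint angles; "joint_velocities": joint speeds; "effort": joint torques, N m; "tool_pos": TCP position; "tool_rot": TCP orientation; "force": force on the tool from outside, world axes, zero at the start; "wrist_torque": the same for the moment, N m; "grip_width": finger opening in m.
Only numpy, scipy, OpenCV 4.12 (cv2) and the standard library are available. Lean on these libraries where they do the work, as an engineer would, in place of code of your own. Each camera call takes 0.05 s, during which the arm holds its last target.

## Working session

There is one attempt and no reset: what is moved stays moved. The work goes in short steps, Python scripts to look and compute and a shell command to move; the robot and the scene stay as the last step left them, time stands still between calls to the robot, and variables do not carry over. Pictures are saved under pics/ and viewed, and the job is handed in when it is done.

```bash
ls; mkdir -p pics; python3 - <<'E'
from cell import *
import cv2
print(get_obs())
for n in("side","top"):
    cv2.imwrite(f"pics/{n}0.png",read_camera(n)); print(n,camera_params(n))
print(pinch_z)
E
```

```text
pics
{'time_s': 0.0, 'qpos': array([-71.50053026,  18.44008672,  -4.01543671,  83.17508027,
         1.29481376,  78.5422743 ,  -3.25916747]), 'joint_velocities': array([ 0.04569552, -0.03142028,  0.02600953,  0.03535551, -0.06217836,
        0.03450251, -0.07078036]), 'effort': array([-1.85688377e-04, -4.91287208e+01, -4.03983174e-01, -3.12535286e+01,
       -6.39096508e-02,  4.36133821e-02,  1.92118378e-04]), 'tool_pos': array([0.1974078 , 0.61870386, 0.22144832]), 'tool_rot': array([-1.79887794e+02,  5.68886404e-03,  1.62310995e+02]), 'force': array([0.44102027, 0.04763906, 0.39669241]), 'wrist_torque': array([-0.00041857,  0.04674763, -0.01576369]), 'grip_width': 0.0867364970131628}
side {'camera_matrix': array([[475.25520321,   0.        , 323.17415526],
       [  0.        , 475.25520321, 202.70271029],
       [  0.        ,   0.        ,   1.        ]]), 'k1': -0.13850332244919156, 'R': array([[ 0.93659521, -0.3502561 ,  0.01049149],
       [-0.25378791, -0.69867295, -0.66891539],
       [ 0.24162182,  0.62384034, -0.74326451]]), 't': array([-0.48509019,  0.15173707,  1.50925233])}
top {'camera_matrix': array([[458.0553062 ,   0.        , 321.00288253],
       [  0.        , 458.0553062 , 197.66044367],
       [  0.        ,   0.        ,   1.        ]]), 'k1': -0.09621175051472185, 'R': array([[ 0.00673028, -0.99993457, -0.00924933],
       [-0.99021968, -0.00537533, -0.13941338],
       [ 0.13935454,  0.01009716, -0.99019107]]), 't': array([-0.03545001,  0.5080059 ,  1.38425794])}
0.0187
```

View pics/side0.png

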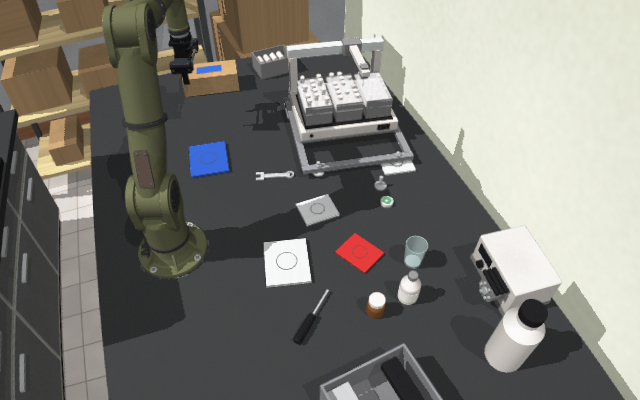

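View pics/top0.png

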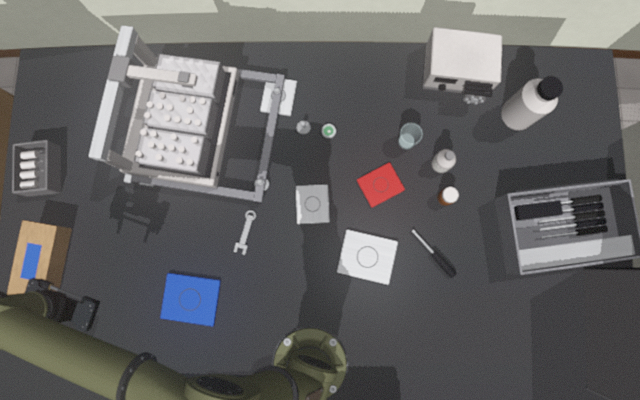

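```bash
cat > h.py <<'E'
import numpy as np, cv2
from cell import *
def K(n):
    p=camera_params(n); return p,np.array([p['k1'],0,0,0,0.])
def proj(n,X):
    p=camera_params(n); X=np.atleast_2d(np.asarray(X,float))
    c=X@p['R'].T+p['t']; s=c[:,:2]/c[:,2:]; s=s*(1+p['k1']*(s**2).sum(1,keepdims=True))
    M=p['camera_matrix']; return s*[M[0,0],M[1,1]]+M[:2,2]
def unproj(n,uv,z):
    p,d=K(n); uv=np.atleast_2d(np.asarray(uv,float))
    s=cv2.undistortPoints(uv[:,None],p['camera_matrix'],d)[:,0]
    r=np.c_[s,np.ones(len(s))]@p['R']; C=-p['R'].T@p['t']
    z=np.broadcast_to(z,len(s)); return C+r*((z-C[2])/r[:,2])[:,None]
def crop(n,x0,y0,x1,y1,f,out,img=None):
    im=read_camera(n) if img is None else img
    c=cv2.resize(im[y0:y1,x0:x1],None,fx=f,fy=f,interpolation=cv2.INTER_CUBIC); cv2.imwrite(out,c)
E
python3 - <<'E'
from h import *
crop("top",225,60,345,240,3.3,"pics/t1.png",cv2.imread("pics/top0.png"))
crop("side",240,120,440,240,4,"pics/s1.png",cv2.imread("pics/side0.png"))
E
```

```text
(no output)
```

View pics/t1.png

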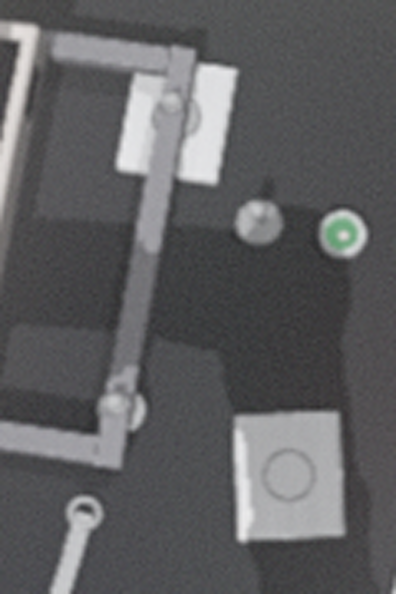

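View pics/s1.png

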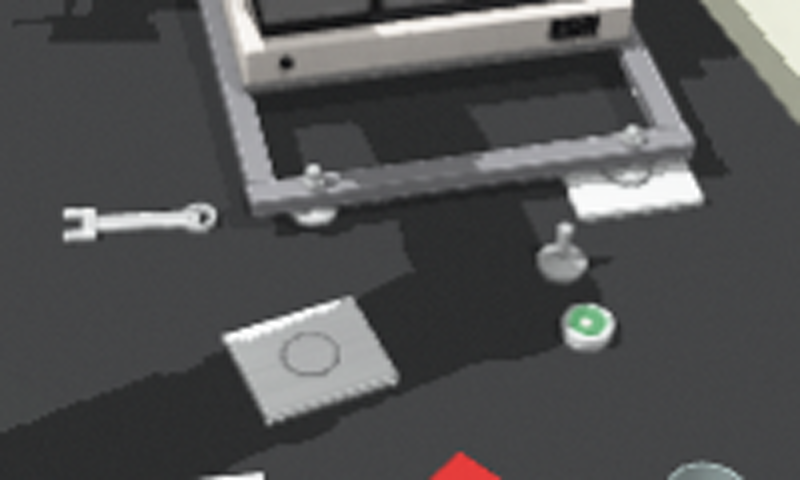

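```bash
cat > fit.py <<'E'
from h import *
from scipy.optimize import least_squares
def pose(p,L):
    c,s=np.cos(p[2]),np.sin(p[2]); L=np.asarray(L,float)/1000
    return np.c_[p[0]+c*L[:,0]-s*L[:,1],p[1]+s*L[:,0]+c*L[:,1],L[:,2]]
def fit(p0,obs):
    def f(p):
        return np.concatenate([(proj(n,pose(p,L))-uv).ravel() for n,L,uv in obs])
    r=least_squares(f,p0); return r.x,r.fun.reshape(-1,2)
E
python3 - <<'E'
from fit import *
T=lambda a:np.array(a)/3.3+[225-.35,60-.35]
S=lambda a:np.array(a)/4+[240-.375,120-.375]
for nm in("top","side"):
    p=camera_params(nm); print(nm,-p['R'].T@p['t'])
pt=T([(235,415),(338,411),(345,535),(240,542)]); ps=S([(222,338),(350,297),(398,380),(268,424)])
print(unproj("top",pt,.01)); print(unproj("side",ps,.01))
# corners in world: top-crop upper = +x, left=+y
LT=[(60,50,10),(60,-50,10),(-60,-50,10),(-60,50,10)]
LS=[(-60,50,10),(60,50,10),(60,-50,10),(-60,-50,10)]
for o in ([("top",LT,pt)],[("side",LS,ps)],[("top",LT,pt),("side",LS,ps)]):
    x,r=fit([.45,.0,0],o); print("plate",x[:2],np.degrees(x[2]),r.round(1).tolist())
LT=[(-60,-12.5,46),(360,-12.5,46),(0,0,64),(300,0,64)]
tt=T([(120,467),(195,50),(118,400),(172,100)])
LS=[(-60,-12.5,46),(360,-12.5,46),(0,0,64),(300,0,64)]
ss=S([(253,200),(692,142),(314,170),(632,130)])
for o in ([("top",LT,tt)],[("side",LS,ss)],[("top",LT,tt),("side",LS,ss)]):
    x,r=fit([.45,.2,0],o); print("stand",x[:2],np.degrees(x[2]),r.round(1).tolist())
E
```

```text
top [ 0.3103734  -0.04669406  1.44117478]
side [ 0.12817389 -1.0054237   1.22836227]
[[ 0.55058231  0.04786524  0.01      ]
 [ 0.55497713 -0.05104748  0.01      ]
 [ 0.43565643 -0.05827829  0.01      ]
 [ 0.42838257  0.04137294  0.01      ]]
[[ 0.43127217  0.04394833  0.01      ]
 [ 0.5518655   0.05147179  0.01      ]
 [ 0.55588711 -0.0519142   0.01      ]
 [ 0.43711134 -0.0596243   0.01      ]]
plate [ 0.49239017 -0.00502182] 3.3013317743154182 [[-0.2, 0.4], [0.1, -0.1], [0.0, 0.1], [-0.0, -0.4]]
plate [ 0.49400254 -0.0041754 ] 3.3631536729702787 [[0.1, 0.4], [-0.0, 0.5], [0.1, -0.4], [-0.2, -0.4]]
plate [ 0.49307954 -0.00479795] 3.327872998360659 [[-0.2, 0.2], [0.1, -0.3], [-0.0, -0.1], [-0.1, -0.6], [-0.1, 0.5], [-0.2, 0.7], [-0.1, -0.1], [-0.4, -0.2]]
stand [0.55367081 0.15476507] -8.514892305944484 [[0.3, 0.8], [0.4, -0.5], [-0.5, 0.5], [-0.2, -0.8]]
stand [0.55755821 0.16213025] -8.839617583717038 [[-0.8, 0.5], [1.0, 0.1], [-0.3, -0.2], [0.2, -0.7]]
stand [0.55482957 0.15667165] -8.603202155504588 [[-0.3, 0.4], [0.0, -0.8], [-1.1, 0.1], [-0.7, -1.2], [-1.0, 1.8], [0.9, 1.0], [-0.5, 0.9], [0.1, 0.1]]
```

```bash
cat > ov.py <<'E'
from fit import *
def box(x0,x1,y0,y1,z): return [(x0,y0,z),(x1,y0,z),(x1,y1,z),(x0,y1,z)]
def circ(x,y,z,r): 
    a=np.linspace(0,2*np.pi,40); return np.c_[x+r*np.cos(a),y+r*np.sin(a),a*0+z]
def overlay(n,sp,pp,win,f,out,img=None):
    x0,y0,x1,y1=win
    im=read_camera(n) if img is None else img
    c=cv2.resize(im[y0:y1,x0:x1],None,fx=f,fy=f,interpolation=cv2.INTER_CUBIC)
    def d(p,L,col):
        uv=(proj(n,pose(p,L))-[x0,y0]+.5)*f-.5
        cv2.polylines(c,[np.round(uv*8).astype(np.int32)],True,col,1,cv2.LINE_AA,3)
    if sp is not None:
        d(sp,box(-60,360,-12.5,12.5,46),(0,255,255)); d(sp,box(-60,360,-12.5,12.5,26),(0,160,255))
        d(sp,box(240,360,-50,50,10),(255,255,0)); d(sp,circ(0,0,14,22),(255,0,255)); d(sp,circ(0,0,64,4),(0,0,255)); d(sp,circ(300,0,64,4),(0,0,255))
        d(sp,box(-35,345,130,430,46),(0,255,0))
    if pp is not None: d(pp,box(-60,60,-50,50,10),(0,255,0)); d(pp,box(-60,60,-50,50,0),(0,120,0))
    cv2.imwrite(out,c)
E
python3 - <<'E'
from ov import *
sp=[.555,.1567,np.radians(-8.6)];pp=[.493,-.0048,np.radians(3.33)]
overlay("top",sp,pp,(205,60,345,220),3.7,"pics/ot.png",cv2.imread("pics/top0.png"))
overlay("side",sp,pp,(270,140,430,240),5,"pics/os.png",cv2.imread("pics/side0.png"))
E
```

```text
(no output)
```

View pics/ot.png

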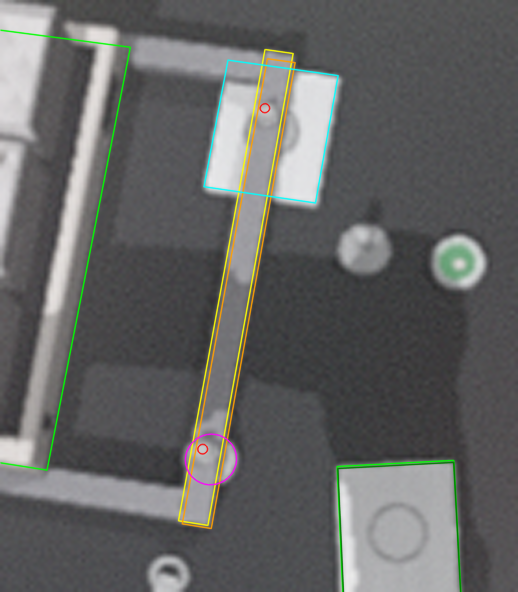

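View pics/os.png

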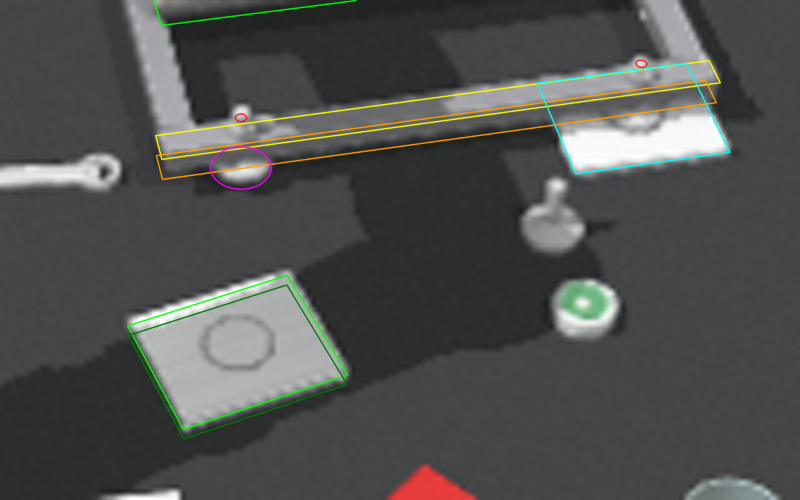

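```bash
python3 - <<'E'
from fit import *
names=dict(red=[(358,183),(387,164),(405,188),(375,207)],white=[(345,231),(397,238),(390,284),(338,273)],span=[(251,213),(236,252),(247,254)],spare=[(303,127)],bull=[(329,131)],blue=[(168,271),(220,278)],disc=[(266,183)])
for k,v in names.items(): print(k,unproj("top",v,.005)[:,:2].round(3).tolist())
E
```

```text
red [[0.56, -0.149], [0.623, -0.243], [0.545, -0.299], [0.484, -0.203]]
white [[0.407, -0.108], [0.386, -0.271], [0.244, -0.248], [0.277, -0.086]]
span [[0.462, 0.189], [0.339, 0.233], [0.333, 0.198]]
spare [[0.744, 0.028]]
bull [[0.731, -0.056]]
blue [[0.277, 0.448], [0.258, 0.281]]
disc [[0.559, 0.144]]
```

```bash
cat > rel.py <<'E'
from h import *
def rel(targets):
    """targets: list (x,y,z,yaw deg) -> tool-frame rows from present pose"""
    o=get_obs(); y0=np.radians(o['tool_rot'][2]); c,s=np.cos(y0),np.sin(y0)
    for t in targets:
        d=np.array(t[:3])-o['tool_pos']
        a=-(t[3]-o['tool_rot'][2]); a=(a+180)%360-180
        print([round(c*d[0]+s*d[1],4),round(s*d[0]-c*d[1],4),round(-d[2],4),round(np.radians(a),3)])
E
python3 - <<'E'
from rel import *
rel([(.34,.42,.2,140),(.43,.14,.2,110),(.497,-.077,.2,93.3),(.497,-.077,.006,93.3)])
E
```

```text
[np.float64(-0.1962), np.float64(-0.146), np.float64(0.0216), np.float64(0.389)]
[np.float64(-0.3671), np.float64(-0.3855), np.float64(0.0216), np.float64(0.913)]
[np.float64(-0.4968), np.float64(-0.5718), np.float64(0.0216), np.float64(1.204)]
[np.float64(-0.4968), np.float64(-0.5718), np.float64(0.2156), np.float64(1.204)]
```

```bash
python3 -m handwheel '[[0.087,-0.03,-0.022,0,0.06],[0.087,-0.06,-0.044,0,0.12],[0.087,-0.095,-0.07,0,0.19],[0.087,-0.13,-0.096,0.01,0.26],[0.087,-0.165,-0.122,0.02,0.33],[0.087,-0.196,-0.146,0.02,0.39],[0.087,-0.22,-0.18,0.02,0.47],[0.087,-0.245,-0.215,0.02,0.55],[0.087,-0.27,-0.249,0.02,0.62],[0.087,-0.295,-0.283,0.02,0.7],[0.087,-0.32,-0.317,0.02,0.77],[0.087,-0.344,-0.351,0.02,0.84],[0.087,-0.367,-0.386,0.02,0.91],[0.087,-0.39,-0.418,0.02,0.97],[0.087,-0.412,-0.45,0.02,1.03],[0.087,-0.434,-0.482,0.02,1.09],[0.087,-0.456,-0.514,0.02,1.15],[0.087,-0.478,-0.545,0.02,1.2],[0.087,-0.497,-0.572,0.02,1.2],[0.087,-0.497,-0.572,0.02,1.2]]'
python3 - <<'E'
from rel import *
rel([(.497,-.077,.2,93.3),(.497,-.077,.006,93.3)])
print(get_obs()['qpos'])
E
```

```text
time_s: 2.1
tool_pos: [0.4974, -0.0823, 0.2026]
tool_rot: [180.0, 0.2, 93.1]
force: [-0.4, -0.2, -0.7]
grip_width: 0.0871
[np.float64(0.0053), np.float64(-0.0001), np.float64(0.0026), np.float64(-0.004)]
[np.float64(0.0053), np.float64(-0.0001), np.float64(0.1966), np.float64(-0.004)]
[-2.99817541e+01  3.29242327e-01  3.67278921e+01  1.06277931e+02
 -4.92878972e-02  7.34194591e+01  9.85523498e+00]
```

```bash
python3 -m handwheel '[[0.087,0.002,0,0.035,0],[0.087,0.002,0,0.07,0],[0.087,0.002,0,0.105,0],[0.087,0.002,0,0.14,0],[0.087,0.002,0,0.165,0],[0.087,0.002,0,0.175,0],[0.087,0.002,0,0.175,0],[0.087,0.002,0,0.175,0]]'
python3 - <<'E'
from rel import *
rel([(.497,-.077,.005,93.3)])
im=read_camera("side"); crop("side",230,130,430,280,4,"pics/s2.png",im)
E
```

```text
time_s: 2.9
tool_pos: [0.4979, -0.0746, 0.0285]
tool_rot: [179.9, -0.0, 93.6]
force: [0.4, 0.7, 0.4]
grip_width: 0.0871
[np.float64(-0.0024), np.float64(-0.0011), np.float64(0.0235), np.float64(0.005)]
```

View pics/s2.png

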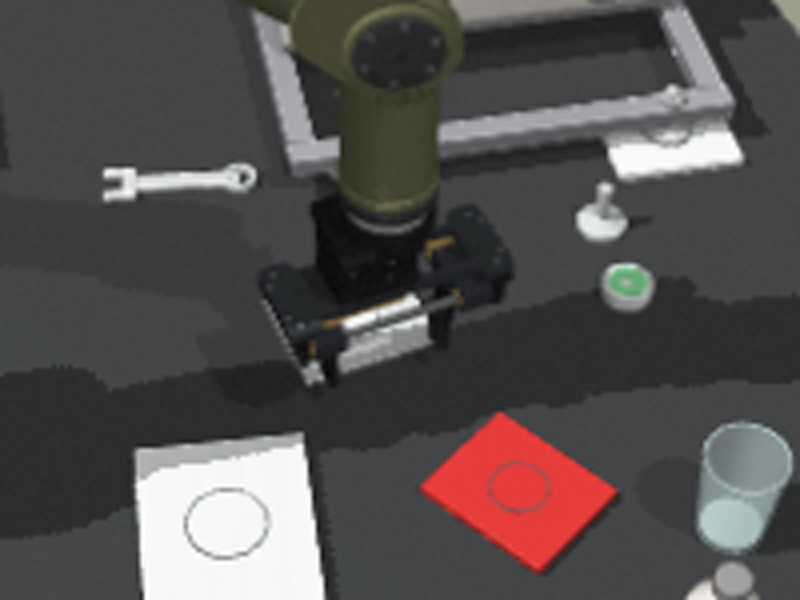

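```bash
python3 -m handwheel '[[0.087,0,0,0.012,0],[0.087,0,0,0.018,0],[0.087,0,0,0.022,0],[0.087,0,0,0.022,0],[0.087,0,0,0.022,0]]'
python3 - <<'E'
from rel import *
sx,sy,th=.555,.157,np.radians(-8.6)
# target plate center at stand (-0.037,-0.078), tool centre 59.5 behind
def st(x,y): return (sx+np.cos(th)*x-np.sin(th)*y, sy+np.sin(th)*x+np.cos(th)*y)
rel([(*st(-.040,-.138),.005,81.4)]); print(st(-.04,-.138))
E
```

```text
time_s: 3.45
tool_pos: [0.4971, -0.0748, 0.0055]
tool_rot: [-180.0, 0.0, 93.5]
force: [-0.6, 0.5, -0.5]
grip_width: 0.0871
[np.float64(0.1013), np.float64(0.004), np.float64(0.0005), np.float64(0.212)]
(np.float64(0.49481386736288785), np.float64(0.02653303315326158))
```

```bash
python3 -m handwheel '[[0.087,0.004,0,0,0],[0.087,0.008,0,0,0],[0.087,0.012,0,0,0],[0.087,0.016,0,0,0.01],[0.087,0.021,0,0,0.02],[0.087,0.026,0,0,0.03],[0.087,0.032,0,0,0.045],[0.087,0.038,0,0,0.06],[0.087,0.044,0,0,0.075],[0.087,0.05,0.001,0,0.09],[0.087,0.056,0.001,0,0.105],[0.087,0.062,0.001,0,0.12],[0.087,0.068,0.002,0,0.135],[0.087,0.074,0.002,0,0.15],[0.087,0.08,0.002,0,0.165],[0.087,0.086,0.003,0,0.18],[0.087,0.092,0.003,0,0.195],[0.087,0.097,0.004,0,0.212],[0.087,0.1,0.004,0,0.212],[0.087,0.1,0.004,0,0.212]]'
python3 - <<'E'
from rel import *
im=read_camera("side"); crop("side",230,110,430,260,4,"pics/s3.png",im)
im=read_camera("top"); crop("top",205,60,345,220,3.7,"pics/t3.png",im)
E
```

```text
time_s: 5.45
tool_pos: [0.4949, 0.0266, 0.0055]
tool_rot: [180.0, -0.1, 81.4]
force: [-1.1, -1.5, 1.7]
grip_width: 0.0871
```

View pics/s3.png

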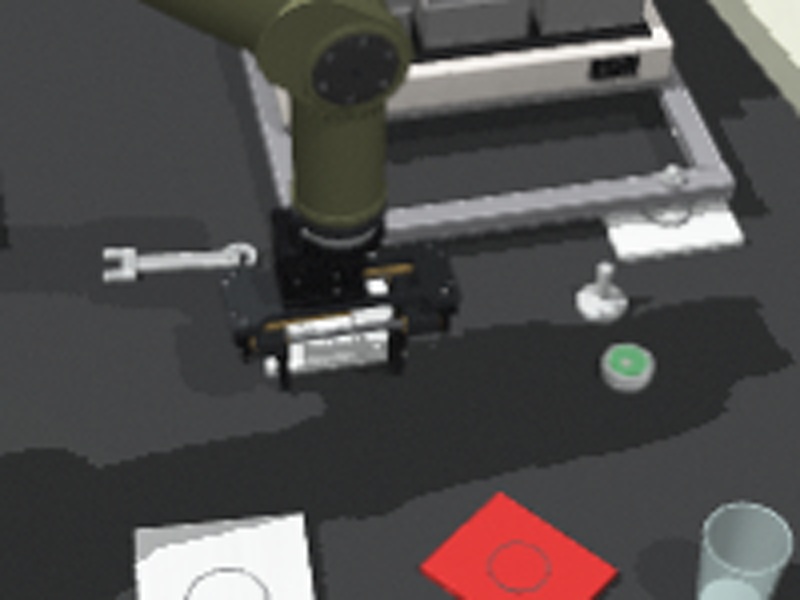

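View pics/t3.png

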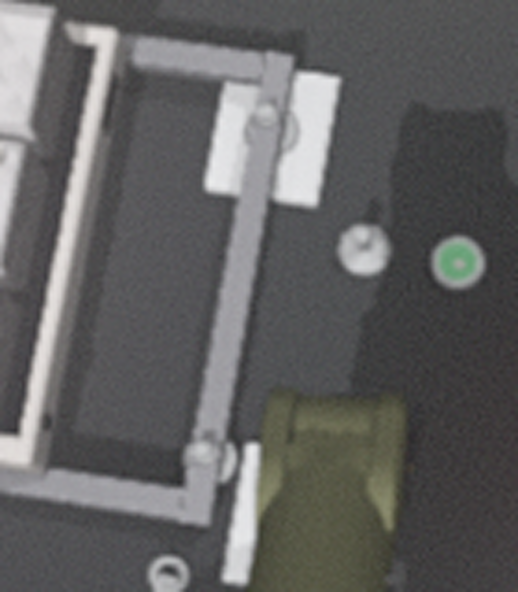

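```bash
python3 -m handwheel '[[0.087,-0.008,0,0,0],[0.087,-0.016,0,0,0],[0.087,-0.022,0,-0.01,0],[0.087,-0.025,0,-0.03,0],[0.087,-0.025,0,-0.06,0],[0.087,-0.025,0,-0.09,0],[0.087,-0.025,0,-0.09,0]]'
python3 - <<'E'
from rel import *
sx,sy,th=.555,.157,np.radians(-8.6)
def st(x,y): return (sx+np.cos(th)*x-np.sin(th)*y, sy+np.sin(th)*x+np.cos(th)*y)
a=st(-.125,-.0784);print(a,np.hypot(*a),get_obs()['qpos'])
rel([(*a,.095,-8.6)]); rel([(*a,.095,171.4)])
E
```

```text
time_s: 6.25
tool_pos: [0.4944, 0.0003, 0.1001]
tool_rot: [179.6, -0.2, 81.3]
force: [0.5, -0.1, 0.5]
grip_width: 0.0867
(np.float64(0.4196818814431375), np.float64(0.09817341765637842)) 0.43101148655921623 [-38.16507373   4.99193585  36.9610377  114.87144254  -3.60663355
  60.72300935  -8.23049924]
[np.float64(0.0855), np.float64(-0.0886), np.float64(0.0051), np.float64(1.57)]
[np.float64(0.0855), np.float64(-0.0886), np.float64(0.0051), np.float64(-1.572)]
```

```bash
python3 -m handwheel '[[0.06,0.0,-0.02,0,-0.14],[0.06,0,-0.045,0,-0.28],[0.06,0.005,-0.07,0,-0.42],[0.06,0.01,-0.087,0,-0.56],[0.06,0.02,-0.087,0,-0.7],[0.06,0.03,-0.087,0,-0.84],[0.06,0.045,-0.088,0,-0.98],[0.06,0.06,-0.088,0,-1.12],[0.06,0.075,-0.088,0,-1.26],[0.06,0.085,-0.088,0,-1.4],[0.06,0.085,-0.088,0,-1.54],[0.06,0.085,-0.088,0,-1.57],[0.06,0.085,-0.088,0,-1.57]]'
python3 - <<'E'
from rel import *
im=read_camera("side"); crop("side",230,110,430,260,4,"pics/s4.png",im)
im=read_camera("top"); crop("top",205,60,345,220,3.7,"pics/t4.png",im)
E
```

```text
time_s: 7.55
tool_pos: [0.4166, 0.0974, 0.0954]
tool_rot: [180.0, -0.0, 171.2]
force: [-0.1, -0.5, 0.2]
grip_width: 0.0599
```

View pics/s4.png

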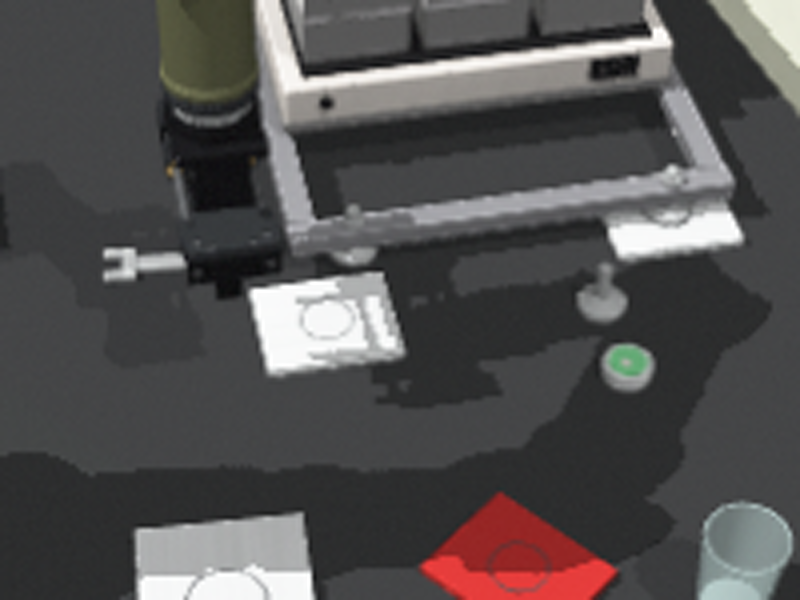

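View pics/t4.png

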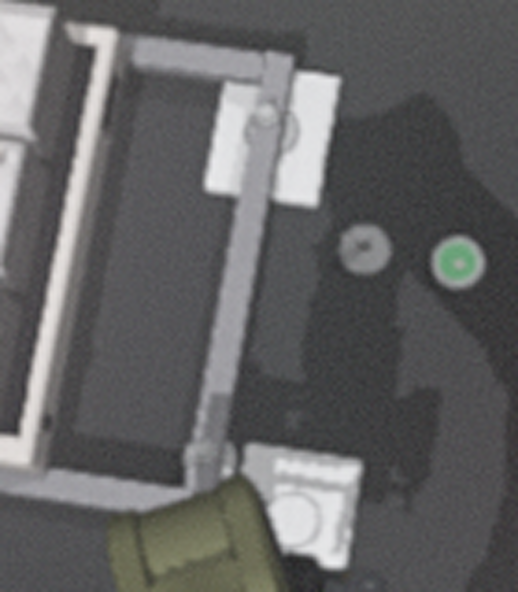

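```bash
python3 - <<'E'
from ov import *
S=lambda a:np.array(a)/4+[230-.375,110-.375]
T=lambda a:np.array(a)/3.7+[205-.37,60-.37]
LS=[(-60,50,10),(60,50,10),(60,-50,10),(-60,-50,10)]
x,r=fit([.5,.08,0],[("side",LS,S([(249,289),(381,272),(405,350),(269,372)]))]);print(x,np.degrees(x[2]),r.round(1).tolist())
x2,r=fit([.5,.08,0],[("top",[(60,50,10),(60,-50,10),(-60,-50,10)],T([(248,444),(363,460),(346,570)]))]);print(x2,np.degrees(x2[2]),r.round(1).tolist())
sp=[.555,.157,np.radians(-8.6)]
c,s=np.cos(sp[2]),np.sin(sp[2])
for q in(x,x2):
  d=q[:2]-sp[:2]; print("stand frame",c*d[0]+s*d[1],-s*d[0]+c*d[1])
from rel import rel
th=sp[2]
def st(X,Y): return (sp[0]+c*X-s*Y, sp[1]+s*X+c*Y)
a=st(-.125,-.082);rel([(*a,.005,171.4)])
E
```

```text
[ 0.50611119  0.09006173 -0.14727352] -8.438151143912714 [[0.2, 0.3], [-0.1, -0.2], [-0.1, 0.2], [-0.0, -0.2]]
[ 0.5098737   0.08183169 -0.07975151] -4.569424696522849 [[-0.5, -1.5], [-0.3, -3.2], [0.8, 4.6]]
stand frame -0.03832948119165962 -0.0734962451745633
stand frame -0.03337859715522591 -0.08107112558209882
[np.float64(-0.0028), np.float64(-0.0024), np.float64(0.0905), np.float64(-0.004)]
```

```bash
python3 -m handwheel '[[0.06,0,0.001,0.025,0],[0.06,0,0.001,0.05,0],[0.06,0,0.001,0.07,0],[0.06,0,0.001,0.082,0],[0.06,0,0.001,0.09,0],[0.06,0,0.001,0.09,0],[0.06,0,0.001,0.09,0]]'
python3 - <<'E'
from rel import *
sx,sy,th=.555,.157,np.radians(-8.6)
def st(x,y): return (sx+np.cos(th)*x-np.sin(th)*y, sy+np.sin(th)*x+np.cos(th)*y)
rel([(*st(-.0695,-.078),.005,171.4)]); 
E
```

```text
time_s: 8.35
tool_pos: [0.4176, 0.0989, 0.0061]
tool_rot: [180.0, 0.0, 171.3]
force: [0.5, 0.4, -0.2]
grip_width: 0.0601
[np.float64(-0.0577), np.float64(0.0), np.float64(0.0011), np.float64(-0.001)]
```

```bash
python3 -m handwheel '[[0.06,-0.005,0,0,0],[0.06,-0.01,0,0,0],[0.06,-0.014,0,0,0],[0.06,-0.018,0,0,0],[0.06,-0.022,0,0,0],[0.06,-0.026,0,0,0],[0.06,-0.03,0,0,0],[0.06,-0.034,0,0,0],[0.06,-0.038,0,0,0],[0.06,-0.042,0,0,0],[0.06,-0.046,0,0,0],[0.06,-0.05,0,0,0],[0.06,-0.053,0,0,0],[0.06,-0.056,0,0,0],[0.06,-0.057,0,0,0],[0.06,-0.057,0,0,0]]'
python3 - <<'E'
from rel import *
im=read_camera("side"); cv2.imwrite("pics/side5.png",im); crop("side",270,125,430,245,5,"pics/s5.png",im)
im=read_camera("top"); cv2.imwrite("pics/top5.png",im); crop("top",205,60,345,220,3.7,"pics/t5.png",im)
E
```

```text
time_s: 9.95
tool_pos: [0.4716, 0.0905, 0.0051]
tool_rot: [-180.0, -0.2, 171.4]
force: [-4.7, 0.7, 4.0]
grip_width: 0.0597
```

View pics/s5.png

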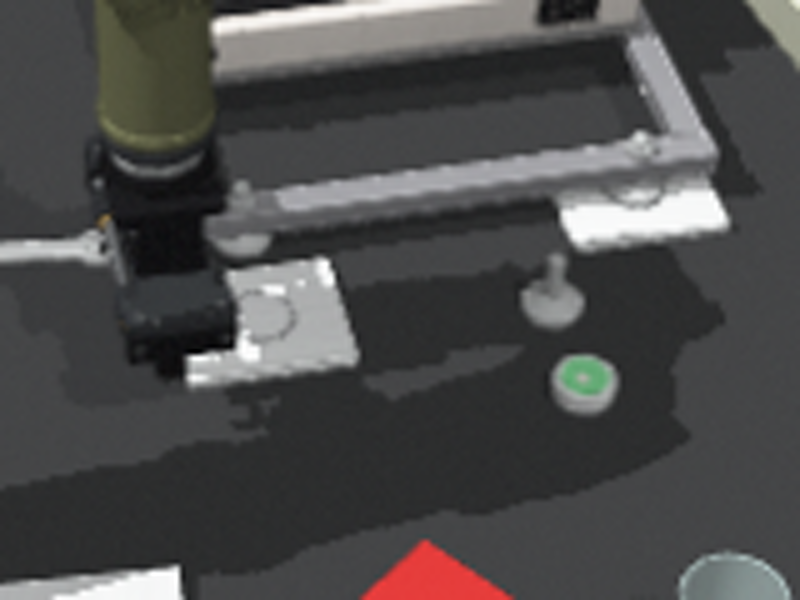

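View pics/t5.png

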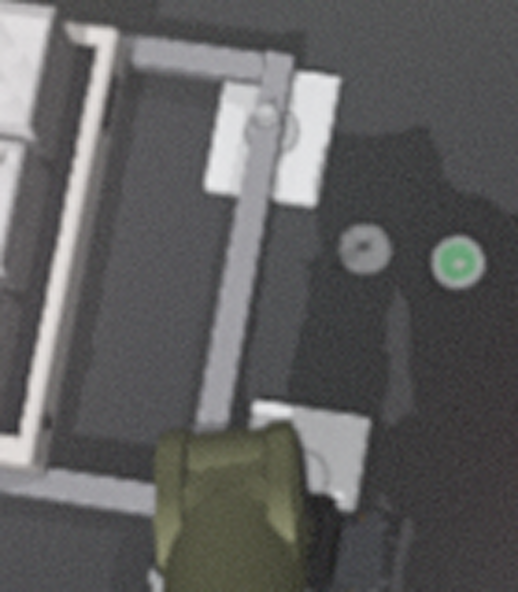

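```bash
python3 -m handwheel '[[0.06,0.008,0,0,0],[0.06,0.016,0,0,0],[0.06,0.025,0,0,0],[0.06,0.035,-0.01,-0.02,0],[0.06,0.045,-0.02,-0.05,0],[0.06,0.05,-0.02,-0.085,0],[0.06,0.05,-0.02,-0.095,0],[0.06,0.05,-0.02,-0.095,0]]'
python3 - <<'E'
from ov import *
im=read_camera("side"); cv2.imwrite("pics/side6.png",im); crop("side",270,125,430,245,5,"pics/s6.png",im)
im=read_camera("top"); cv2.imwrite("pics/top6.png",im); crop("top",225,130,345,240,5,"pics/t6.png",im)
E
```

```text
time_s: 10.85
tool_pos: [0.422, 0.0788, 0.102]
tool_rot: [179.8, 0.2, 171.4]
force: [0.4, 0.3, -1.0]
grip_width: 0.06
```

View pics/s6.png

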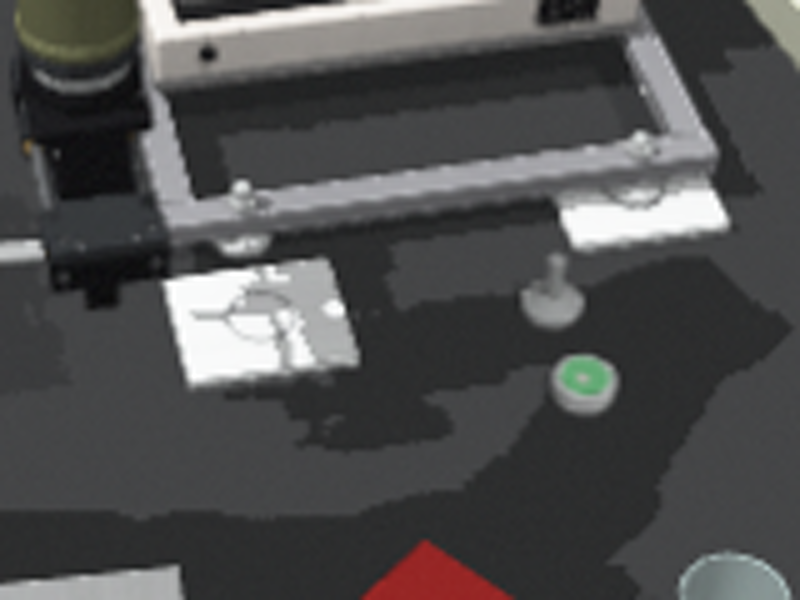

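View pics/t6.png

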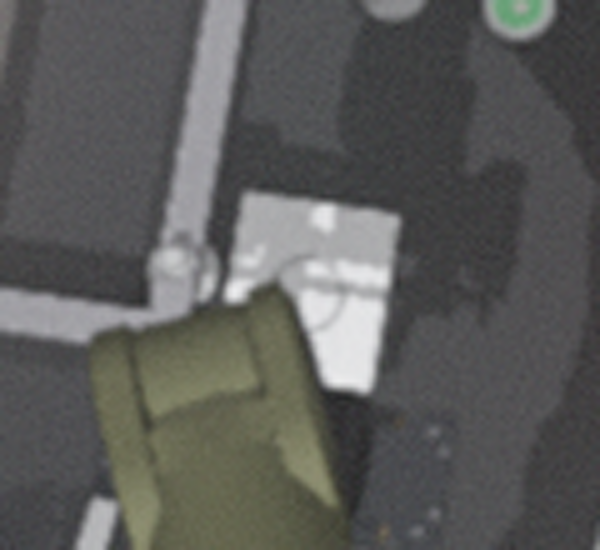

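```bash
python3 - <<'E'
from ov import *
S=lambda a:np.array(a)/5+[270-.4,125-.4]
T=lambda a:np.array(a)/5+[225-.4,130-.4]
LS=[(-60,50,10),(60,50,10),(60,-50,10),(-60,-50,10)]
x,r=fit([.5,.08,0],[("side",LS,S([(163,285),(328,259),(358,356),(189,382)]))]);print(x,np.degrees(x[2]),r.round(1).tolist())
x2,r=fit([.5,.08,0],[("top",[(60,50,10),(60,-50,10),(-60,-50,10)],T([(243,192),(400,214),(372,392)]))]);print(x2,np.degrees(x2[2]),r.round(1).tolist())
# foot disc: side view silhouettes
for nm,off in(("side",[270,125]),("top",[225,130])):
  for (X,Y) in((.555,.157),(.5576,.162),(.5537,.1548)):
    for z in(14,20):
      u=(proj(nm,pose([X,Y,0],circ(0,0,z,22)))-off+.5)*5-.5; print(nm,X,Y,z,u.min(0).round(),u.max(0).round())
    print((proj(nm,pose([X,Y,0],[(0,0,64)]))-off+.5)*5-.5)
a=cv2.imread("pics/side6.png");b=cv2.imread("pics/top6.png")
sp=[.555,.157,np.radians(-8.6)]
overlay("side",sp,x,(295,150,375,210),10,"pics/o6s.png",a)
overlay("top",sp,x2,(240,160,310,215),10,"pics/o6t.png",b)
E
```

```text
[ 0.54250699  0.08269477 -0.14598431] -8.364284888190069 [[0.1, -0.5], [-0.4, -0.1], [0.1, 0.3], [0.2, 0.2]]
[ 0.54157214  0.07863402 -0.1261546 ] -7.228126131741084 [[0.1, -0.2], [-0.3, -0.7], [0.1, 0.9]]
side 0.555 0.157 14 [210. 221.] [270. 263.]
side 0.555 0.157 20 [210. 215.] [271. 258.]
[[240.40133749 192.02218689]]
side 0.5576 0.162 14 [211. 216.] [271. 258.]
side 0.5576 0.162 20 [211. 210.] [271. 252.]
[[241.41974427 186.66264375]]
side 0.5537 0.1548 14 [209. 224.] [270. 266.]
side 0.5537 0.1548 20 [209. 218.] [270. 260.]
[[239.7461659  194.43931224]]
top 0.555 0.157 14 [150. 236.] [219. 305.]
top 0.555 0.157 20 [148. 234.] [217. 303.]
[[172.88578349 256.47432828]]
top 0.5576 0.162 14 [142. 232.] [211. 300.]
top 0.5576 0.162 20 [140. 230.] [210. 299.]
[[164.87694305 252.26138534]]
top 0.5537 0.1548 14 [153. 238.] [222. 307.]
top 0.5537 0.1548 20 [152. 236.] [221. 305.]
[[176.40533578 258.5801558 ]]
```

View pics/o6s.png

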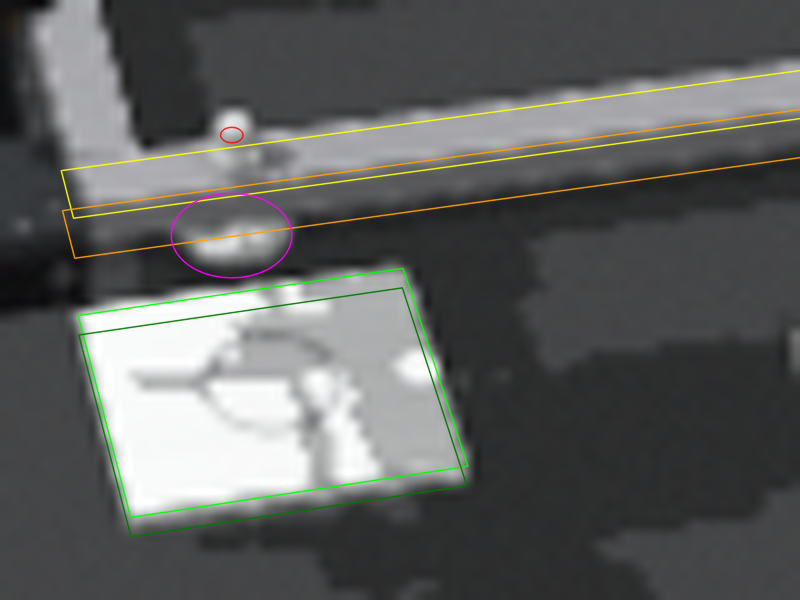

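View pics/o6t.png

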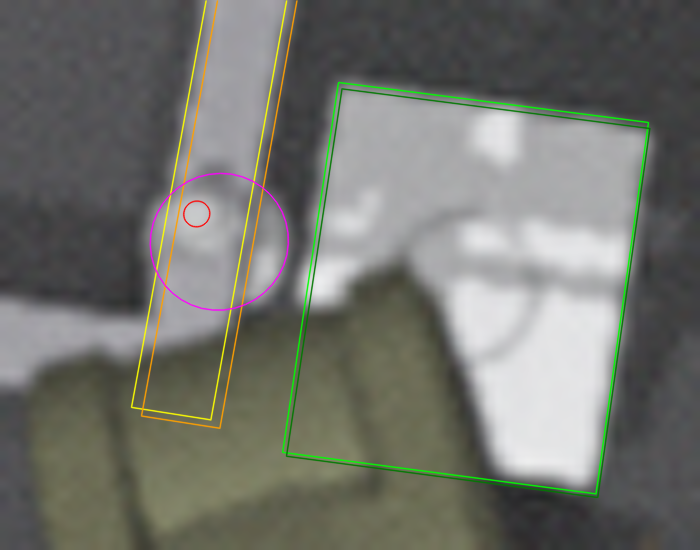

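```bash
python3 - <<'E'
from rel import *
rel([(.531,.008,.102,81.4)])
E
```

```text
[np.float64(-0.1198), np.float64(-0.0528), np.float64(-0.0022), np.float64(1.571)]
```

```bash
python3 -m handwheel '[[0.087,-0.01,-0.01,0,0.13],[0.087,-0.025,-0.022,0,0.26],[0.087,-0.04,-0.034,0,0.39],[0.087,-0.055,-0.046,0,0.52],[0.087,-0.07,-0.053,0,0.65],[0.087,-0.085,-0.053,0,0.78],[0.087,-0.098,-0.053,0,0.91],[0.087,-0.11,-0.053,0,1.04],[0.087,-0.12,-0.053,0,1.17],[0.087,-0.12,-0.053,0,1.3],[0.087,-0.12,-0.053,0,1.43],[0.087,-0.12,-0.053,0,1.56],[0.087,-0.12,-0.053,0,1.57],[0.087,-0.12,-0.053,0.03,1.57],[0.087,-0.12,-0.053,0.06,1.57],[0.087,-0.12,-0.053,0.085,1.57],[0.087,-0.12,-0.053,0.095,1.57],[0.087,-0.12,-0.053,0.095,1.57]]'
python3 - <<'E'
from rel import *
sx,sy,th=.5562,.1593,np.radians(-8.6)
def st(x,y): return (sx+np.cos(th)*x-np.sin(th)*y, sy+np.sin(th)*x+np.cos(th)*y)
rel([(*st(0,-.0595),.0055,81.4)])
E
```

```text
time_s: 12.75
tool_pos: [0.5299, 0.007, 0.0037]
tool_rot: [-179.8, 0.1, 81.5]
force: [-1.4, -0.2, 0.3]
grip_width: 0.087
[np.float64(0.095), np.float64(0.0034), np.float64(-0.0018), np.float64(0.001)]
```

```bash
python3 -m handwheel '[[0.087,0.003,0,-0.0015,0],[0.087,0.007,0,-0.0015,0],[0.087,0.011,0,-0.0015,0],[0.087,0.015,0,-0.0015,0],[0.087,0.019,0,-0.0015,0],[0.087,0.023,0,-0.0015,0],[0.087,0.027,0,-0.0015,0],[0.087,0.032,0,-0.0015,0],[0.087,0.037,0.0005,-0.0015,0],[0.087,0.042,0.0005,-0.0015,0],[0.087,0.047,0.001,-0.0015,0],[0.087,0.052,0.001,-0.0015,0],[0.087,0.057,0.001,-0.0015,0],[0.087,0.062,0.0015,-0.0015,0],[0.087,0.067,0.0015,-0.0015,0],[0.087,0.072,0.002,-0.0015,0],[0.087,0.077,0.002,-0.0015,0],[0.087,0.081,0.002,-0.0015,0],[0.087,0.083,0.002,-0.0015,0],[0.087,0.083,0.002,-0.0015,0]]'
python3 -m handwheel '[[0.087,-0.006,0,0,0],[0.087,-0.014,0,0,0],[0.087,-0.024,0,-0.01,0],[0.087,-0.045,0,-0.03,0],[0.087,-0.075,0,-0.06,0],[0.087,-0.11,0,-0.1,0],[0.087,-0.14,0,-0.13,0],[0.087,-0.14,0,-0.13,0]]'
python3 - <<'E'
from ov import *
im=read_camera("side"); cv2.imwrite("pics/side7.png",im); crop("side",270,125,430,245,5,"pics/s7.png",im)
im=read_camera("top"); cv2.imwrite("pics/top7.png",im); crop("top",225,130,345,240,5,"pics/t7.png",im)
E
```

```text
time_s: 14.75
tool_pos: [0.5466, 0.0876, 0.0078]
tool_rot: [179.9, 0.1, 81.4]
force: [-0.2, -4.7, 4.0]
grip_width: 0.087
time_s: 15.55
tool_pos: [0.5271, -0.0557, 0.1423]
tool_rot: [179.5, -0.1, 80.9]
force: [1.0, 0.8, 0.0]
grip_width: 0.0871
```

View pics/s7.png

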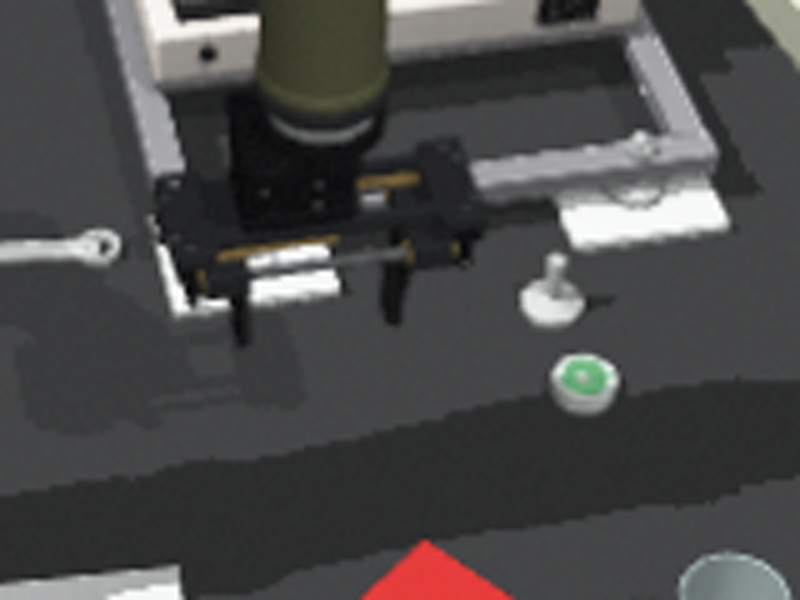

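View pics/t7.png

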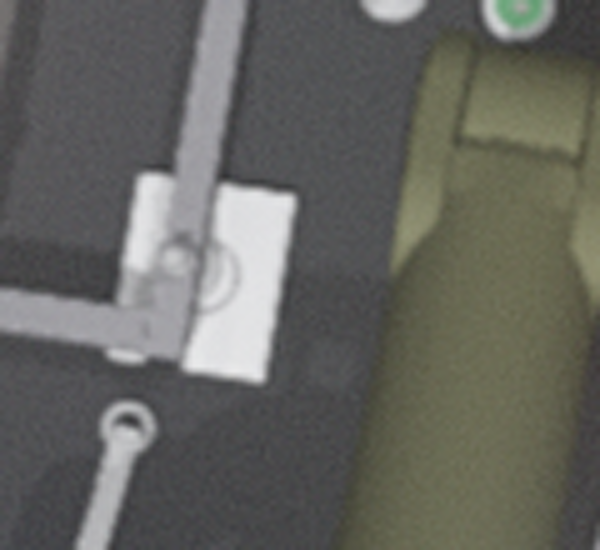

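```bash
python3 -m handwheel '[[0.087,0,0.04,-0.01,0],[0.087,0,0.08,-0.02,0],[0.087,0,0.12,-0.03,0],[0.087,0,0.16,-0.03,0],[0.087,0,0.19,-0.03,0],[0.087,0,0.19,-0.03,0]]'
python3 - <<'E'
from ov import *
im=read_camera("side"); cv2.imwrite("pics/side8.png",im); crop("side",270,125,430,245,5,"pics/s8.png",im)
E
```

```text
time_s: 16.25
tool_pos: [0.7147, -0.0762, 0.1632]
tool_rot: [-179.8, 0.1, 81.5]
force: [-0.5, 0.5, 0.6]
grip_width: 0.087
```

View pics/s8.png

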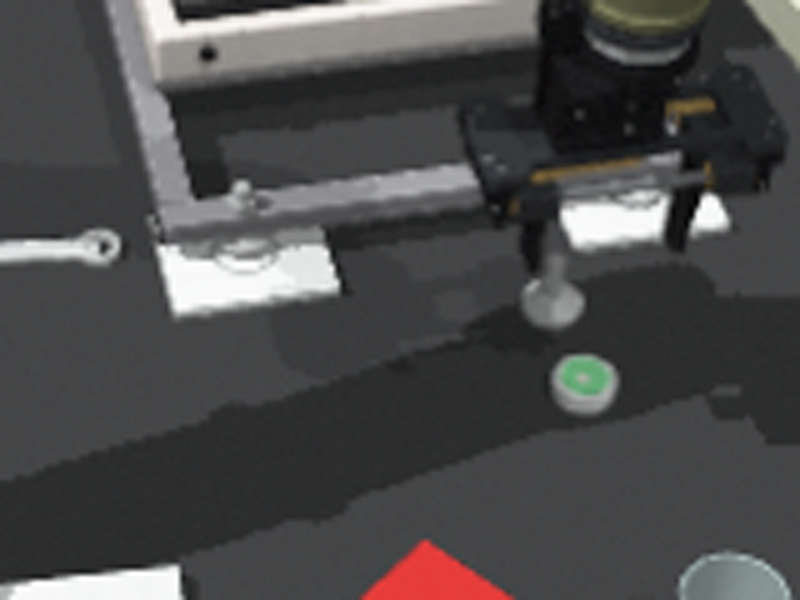

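```bash
python3 - <<'E'
from ov import *
S=lambda a:np.array(a)/5+[270-.4,125-.4]
T=lambda a:np.array(a)/5+[225-.4,130-.4]
c,s=np.cos(np.radians(-8.6)),np.sin(np.radians(-8.6))
M=np.array([[c,s],[-s,c]])
A=unproj("side",S([(176,317),(340,291)]),.0)[:,:2]; B=unproj("side",S([(578,248),(730,226)]),.0)[:,:2]
print("side fixed-loose in stand (want 300,0):",((B-A)@M.T).round(4)); 
for q in(A,B): d=q[1]-q[0]; print(np.hypot(*d),np.degrees(np.arctan2(d[1],d[0])))
x2,r=fit([.55,.15,-.15],[("top",[(60,50,10),(60,-50,10),(-60,-50,10)],T([(138,172),(298,195),(266,383)]))]);print(x2,np.degrees(x2[2]),r.round(1).tolist())
x,r=fit([.55,.15,-.15],[("side",[(60,-50,10),(-60,-50,10)],S([(340,286),(175,312)]))]);print(x,np.degrees(x[2]),r.round(1).tolist())
for foot,p in(((.556,.1585),x2),((.5565,.1605),x)): print("remaining",(M@(np.array(foot)-p[:2])).round(4))
b=cv2.imread("pics/top7.png");a=cv2.imread("pics/side8.png")
sp=[.556,.1585,np.radians(-8.6)]
overlay("top",sp,x2,(240,155,310,215),10,"pics/o8t.png",b)
overlay("top",sp,None,(240,65,310,125),10,"pics/o8f.png",b)
overlay("side",[.5565,.1605,np.radians(-8.6)],x,(290,150,430,200),5.7,"pics/o8s.png",a)
E
```

```text
side fixed-loose in stand (want 300,0): [[0.3037 0.0113]
 [0.3023 0.0095]]
0.12098959162230616 -7.506214302725816
0.1195189319326189 -8.36047543306253
[ 0.55182621  0.14552733 -0.1398326 ] -8.011818063054982 [[0.7, 0.4], [-0.5, 0.1], [-0.1, -0.5]]
[ 0.55506852  0.15163221 -0.13338446] -7.642366427694555 [[-0.1, 0.0], [0.1, -0.0]]
remaining [0.0022 0.0135]
remaining [0.0001 0.009 ]
```

View pics/o8t.png

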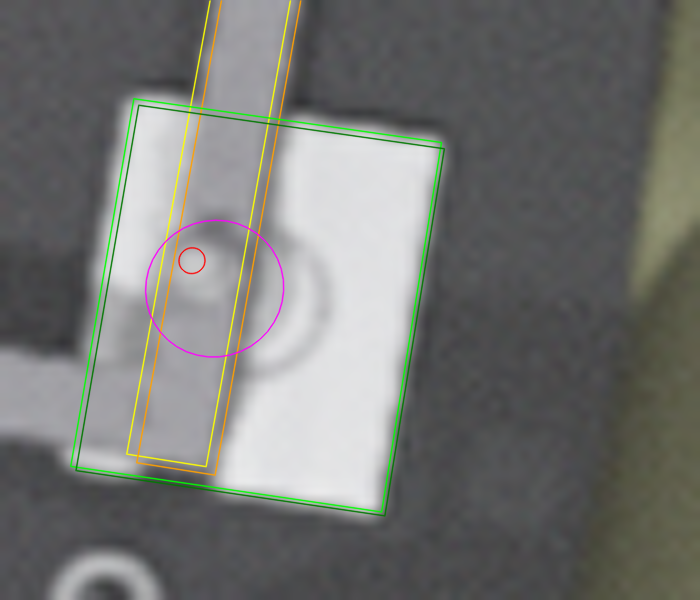

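View pics/o8f.png

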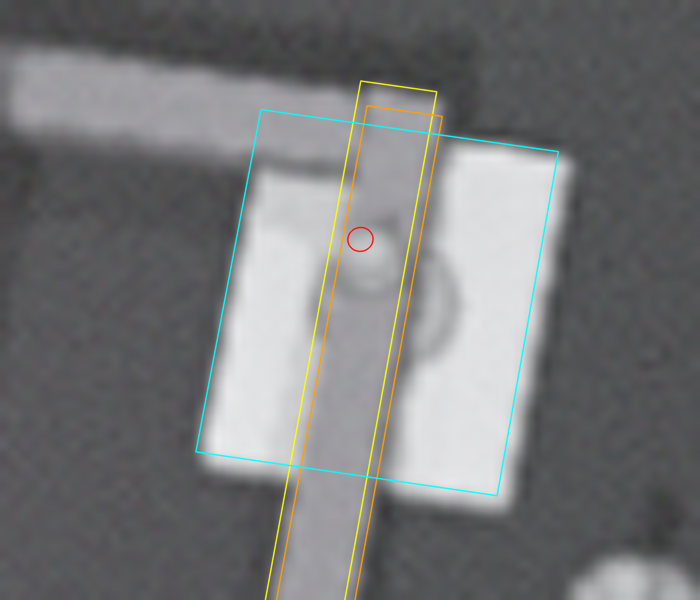

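View pics/o8s.png

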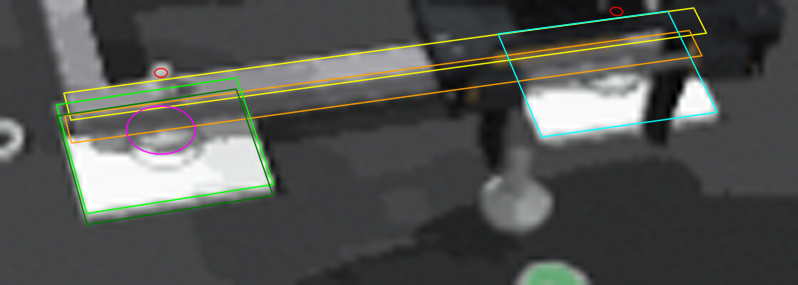

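```bash
python3 - <<'E'
from ov import *
b=cv2.imread("pics/top7.png")
T=lambda a:(np.array(a)/10+[240-.45,155-.45])
T2=lambda a:(np.array(a)/10+[240-.45,65-.45])
# measured in the 10x crops, half-level edge corners
L=T([(134,97),(447,141),(386,517)]); F=T2([(200,465),(508,511),(571,157)])
for yaw in(-8.4,-8.8):
  c,s=np.cos(np.radians(yaw)),np.sin(np.radians(yaw));M=np.array([[c,s],[-s,c]])
  a=unproj("top",L,.01)[:,:2];f=unproj("top",F,.01)[:,:2]
  # loose: far-left, far-right, near-right ; fixed: near-left, near-right, far-right
  print(yaw,"near-right",M@(f[1]-a[2]),"far-right",M@(f[2]-a[1]))
for q,r in((a[2],a[1]),(f[1],f[2])): d=r-q; print(np.hypot(*d),np.degrees(np.arctan2(d[1],d[0])))
xs,_=fit([.55,.15,-.15],[("top",[(60,50,10),(60,-50,10),(-60,-50,10)],L)]);print(xs,np.degrees(xs[2]))
# rail edges in top: right edge & left edge points from t3-like crop
xf,_=fit([.85,.1,-.15],[("top",[(-60,50,10),(-60,-50,10),(60,-50,10)],F)]);print(xf,np.degrees(xf[2]))
E
```

```text
-8.4 near-right [0.29847281 0.0102581 ] far-right [0.29970923 0.00897769]
-8.8 near-right [0.29839393 0.01234157] far-right [0.29963925 0.01106982]
0.12207944565436069 -8.03511085671758
0.12331441392118565 -8.633687699859257
[ 0.55145518  0.14429395 -0.13953785] -7.99492967187475
[ 0.84857058  0.11033124 -0.15125178] -8.666088482518358
```

```bash
python3 - <<'E'
from rel import *
rel([(.5436,.0675,.163,81.3),(.5436,.0675,.006,81.3)])
E
```

```text
[np.float64(0.1173), np.float64(-0.1887), np.float64(0.0008), np.float64(0.003)]
[np.float64(0.1173), np.float64(-0.1887), np.float64(0.1578), np.float64(0.003)]
```

```bash
python3 -m handwheel '[[0.087,0.01,-0.035,0,0],[0.087,0.02,-0.075,0,0],[0.087,0.04,-0.115,0,0],[0.087,0.07,-0.15,0,0],[0.087,0.1,-0.18,0,0],[0.087,0.117,-0.189,0,0],[0.087,0.117,-0.189,0.03,0.003],[0.087,0.117,-0.189,0.065,0.003],[0.087,0.117,-0.189,0.1,0.003],[0.087,0.117,-0.189,0.13,0.003],[0.087,0.117,-0.189,0.145,0.003],[0.087,0.117,-0.189,0.155,0.003],[0.087,0.117,-0.189,0.156,0.003],[0.087,0.117,-0.189,0.156,0.003]]'
python3 - <<'E'
from rel import *
rel([(.5481,.0975,.006,81.3)])
E
```

```text
time_s: 17.7
tool_pos: [0.5442, 0.0666, 0.012]
tool_rot: [179.9, -0.0, 81.2]
force: [-1.3, 0.3, -0.1]
grip_width: 0.087
[np.float64(0.0311), np.float64(-0.0008), np.float64(0.006), np.float64(-0.001)]
```

```bash
python3 -m handwheel '[[0.087,0,0,0.003,0],[0.087,0,0,0.006,0],[0.087,0,0,0.006,0],[0.087,0,0,0.006,0]]'
python3 - <<'E'
from rel import *
for i in range(3): rel([(.5481,.0975,.006,81.3)]); read_camera("top")
E
```

```text
time_s: 18.1
tool_pos: [0.5437, 0.0665, 0.0052]
tool_rot: [180.0, -0.0, 81.2]
force: [1.1, -0.0, 0.3]
grip_width: 0.0871
[np.float64(0.0313), np.float64(-0.0003), np.float64(-0.0008), np.float64(-0.001)]
[np.float64(0.0314), np.float64(-0.0004), np.float64(-0.0008), np.float64(-0.001)]
[np.float64(0.0313), np.float64(-0.0004), np.float64(-0.0008), np.float64(-0.001)]
```

```bash
python3 -m handwheel '[[0.087,0.004,0,-0.001,0],[0.087,0.008,0,-0.001,0],[0.087,0.012,0,-0.001,0],[0.087,0.016,0,-0.001,0],[0.087,0.019,0,-0.001,0],[0.087,0.022,0,-0.001,0],[0.087,0.025,0,-0.001,0],[0.087,0.028,0,-0.001,0],[0.087,0.03,0,-0.001,0],[0.087,0.031,0,-0.001,0],[0.087,0.031,0,-0.001,0]]'
python3 -m handwheel '[[0.087,-0.005,0,0,0],[0.087,-0.012,0,0,0],[0.087,-0.022,0,-0.005,0],[0.087,-0.04,0,-0.025,0],[0.087,-0.07,0,-0.06,0],[0.087,-0.105,0,-0.1,0],[0.087,-0.14,0,-0.14,0],[0.087,-0.16,0.04,-0.16,0],[0.087,-0.17,0.08,-0.16,0],[0.087,-0.17,0.12,-0.16,0],[0.087,-0.17,0.16,-0.16,0],[0.087,-0.17,0.19,-0.16,0],[0.087,-0.17,0.19,-0.16,0],[0.087,-0.17,0.19,-0.16,0]]'
python3 - <<'E'
from ov import *
im=read_camera("side"); cv2.imwrite("pics/side9.png",im); crop("side",290,150,430,200,5.7,"pics/s9.png",im)
im=read_camera("top"); cv2.imwrite("pics/top9.png",im); crop("top",240,155,310,215,10,"pics/t9.png",im); crop("top",240,65,310,125,10,"pics/f9.png",im)
E
```

```text
time_s: 19.35
tool_pos: [0.5484, 0.0972, 0.0061]
tool_rot: [180.0, -0.0, 81.2]
force: [0.0, -1.5, -0.4]
grip_width: 0.0871
time_s: 20.75
tool_pos: [0.7095, -0.1012, 0.1657]
tool_rot: [-179.9, 0.1, 81.2]
force: [-0.5, -0.7, 0.3]
grip_width: 0.0869
```

View pics/s9.png

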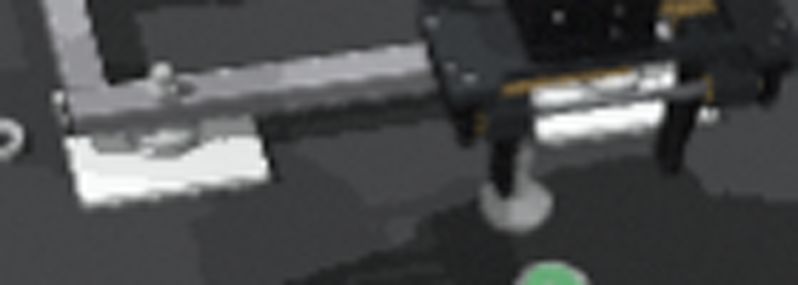

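View pics/t9.png

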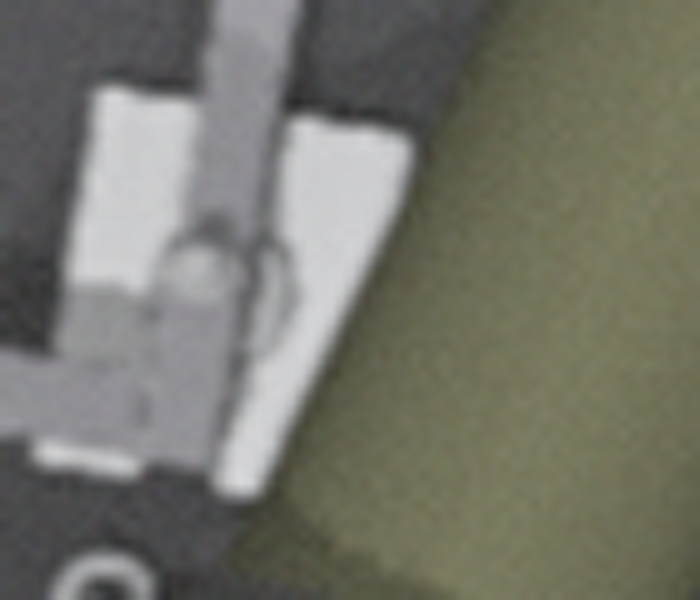

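View pics/f9.png

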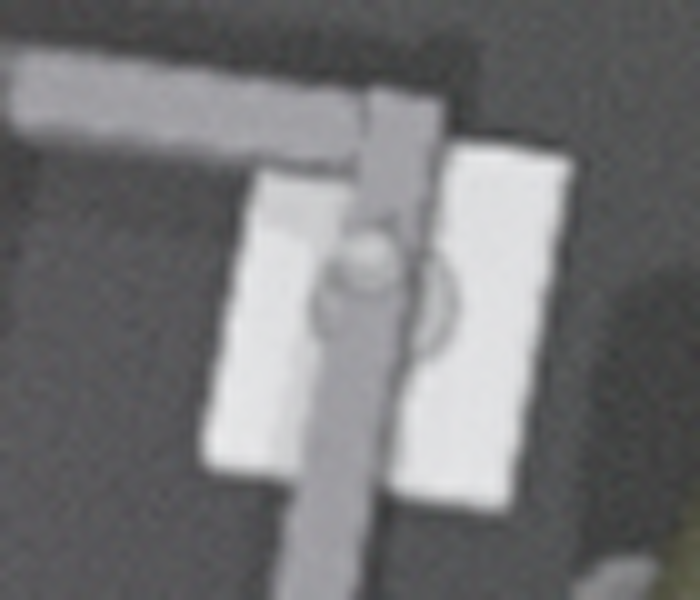

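```bash
python3 -m handwheel '[[0.087,-0.01,-0.04,-0.01,0],[0.087,-0.03,-0.08,-0.02,0],[0.087,-0.05,-0.12,-0.03,0],[0.087,-0.07,-0.15,-0.04,0],[0.087,-0.08,-0.16,-0.04,0],[0.087,-0.08,-0.16,-0.04,0]]'
python3 - <<'E'
from ov import *
im=read_camera("top"); cv2.imwrite("pics/top10.png",im); crop("top",240,155,310,215,10,"pics/t10.png",im)
im=read_camera("side"); cv2.imwrite("pics/side10.png",im)
E
```

```text
time_s: 21.45
tool_pos: [0.5381, -0.1556, 0.2067]
tool_rot: [179.9, -0.2, 81.1]
force: [0.6, 0.2, -0.4]
grip_width: 0.0868
```

View pics/t10.png

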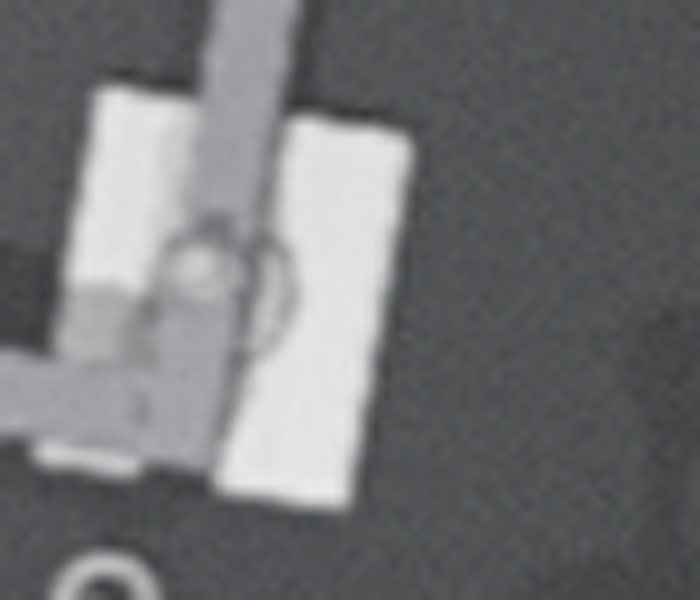

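View pics/side10.png

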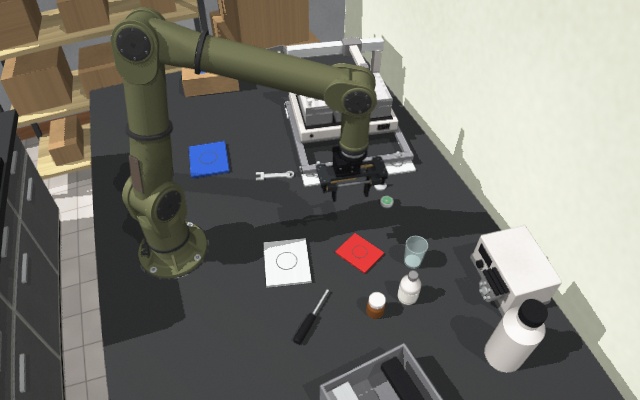

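```bash
python3 - <<'E'
from ov import *
T=lambda a:(np.array(a)/10+[240-.45,155-.45])
T2=lambda a:(np.array(a)/10+[240-.45,65-.45])
L=T([(95,90),(413,133),(350,508),(33,462)]); F=T2([(204,467),(508,511),(571,157)])
xl,rl=fit([.55,.15,-.15],[("top",[(60,50,10),(60,-50,10),(-60,-50,10),(-60,50,10)],L)]);print(xl,np.degrees(xl[2]),rl.round(1).tolist())
xf,_=fit([.85,.1,-.15],[("top",[(-60,50,10),(-60,-50,10),(60,-50,10)],F)]);print(xf,np.degrees(xf[2]))
S=lambda a:np.array(a)/5.7+[290-.41,150-.41]
A=unproj("side",S([(82,206),(270,179)]),.0)[:,:2]; B=unproj("side",S([(541,138),(717,112)]),.0)[:,:2]
for q in(A,B): d=q[1]-q[0]; print(np.hypot(*d),np.degrees(np.arctan2(d[1],d[0])))
for yaw in(-8.5,-8.75):
  c,s=np.cos(np.radians(yaw)),np.sin(np.radians(yaw));M=np.array([[c,s],[-s,c]])
  print(yaw,"top",M@(xf-xl)[:2],"side",((B-A)@M.T).round(4).tolist())
# rail line in top image at several rows: right/left edges at z=.046
P=np.array([(212,0),(300,0),(208,60),(290,60)])  # t10
# rail middle near & far end from 10x crops: near end (160..213,470), far (370..443,95)
r=unproj("top",np.vstack([T([(214,40),(294,40)]).mean(0),T2([(325-33,500),(325+54,500)]).mean(0),T2([(365,150),(437,150)]).mean(0)]),.046)
print(r); d=r[2]-r[0]; print("rail yaw top",np.degrees(np.arctan2(d[1],d[0])))
a=np.radians(-8.6); n=np.array([-np.sin(a),np.cos(a)]); print("plate centre to rail line y:",[(q[:2]-xl[:2])@n for q in r])
sp=[.5540,.1555,np.radians(-8.6)]
overlay("top",sp,xl,(240,155,310,215),10,"pics/o10t.png",cv2.imread("pics/top10.png"))
xs,_=fit([.55,.16,-.15],[("side",[(60,-50,0),(-60,-50,0)],S([(270,179),(82,206)]))]);print(xs)
overlay("side",[.5565,.1605,np.radians(-8.6)],xs,(295,150,375,200),10,"pics/o10s.png",cv2.imread("pics/side9.png"))
E
```

```text
[ 0.55374666  0.15632848 -0.13775562] -7.892815520265986 [[0.5, 0.3], [-0.6, 0.3], [-0.2, -0.3], [0.4, -0.2]]
[ 0.84827713  0.11000515 -0.1460988 ] -8.370844899126697
0.12162213579941898 -8.591237846887854
0.12165026858165401 -8.122173682294717
-8.5 top [ 0.29814233 -0.00228013] side [[0.3027, 0.0016], [0.3027, 0.0026]]
-8.75 top [ 0.29814944 -0.00097922] side [[0.3027, 0.0029], [0.3027, 0.0039]]
[[0.62915145 0.14347095 0.046     ]
 [0.77226286 0.12136039 0.046     ]
 [0.88994832 0.10323892 0.046     ]]
rail yaw top -8.76964687060264
plate centre to rail line y: [np.float64(-0.001437285257837868), np.float64(-0.0018990287406516302), np.float64(-0.0022186109135781235)]
[ 0.55908707  0.16625035 -0.15241618]
```

View pics/o10t.png

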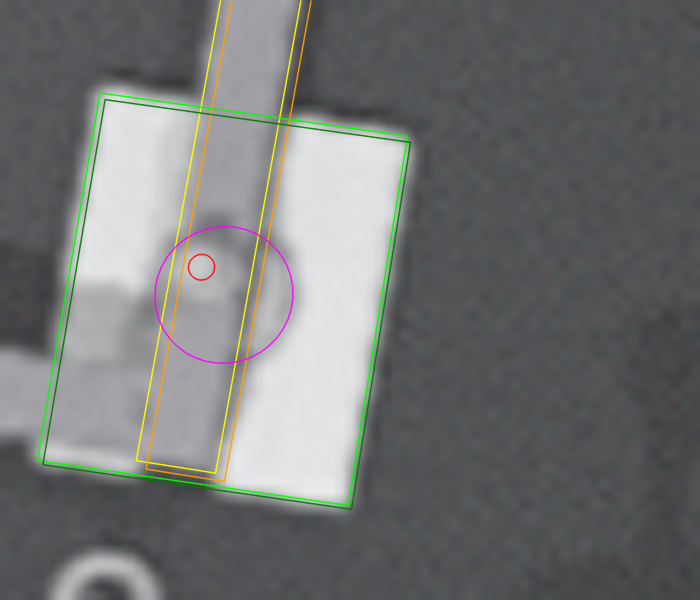

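View pics/o10s.png

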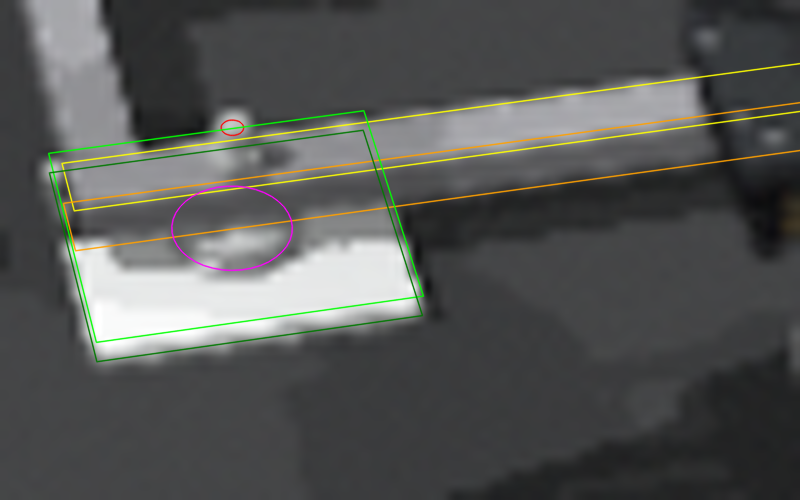

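```bash
python3 - <<'E'
from h import *
a=cv2.imread("pics/top0.png");b=cv2.imread("pics/top10.png")
d=cv2.absdiff(a,b).max(2)
for n,(x,y) in dict(span=(245,232),bull=(329,131),red=(381,185),white=(367,257),jar=(449,195),driver=(433,252),beaker=(410,136)).items():
    t=a[y-12:y+13,x-12:x+13]; s=b[y-18:y+19,x-18:x+19]; r=cv2.matchTemplate(s,t,cv2.TM_CCOEFF_NORMED); print(n,np.unravel_index(r.argmax(),r.shape),r.max().round(2))
print(sign_off())
E
```

```text
span (np.int64(6), np.int64(6)) 0.99
bull (np.int64(6), np.int64(6)) 0.89
red (np.int64(8), np.int64(5)) 0.19
white (np.int64(6), np.int64(6)) 0.24
jar (np.int64(6), np.int64(6)) 1.0
driver (np.int64(6), np.int64(6)) 0.99
beaker (np.int64(6), np.int64(7)) 0.41
the job is handed in; nothing more can be done
None
```

The loose plate is under the raised foot with its long side along the rail. The job took about 21.5 s and is handed in, with the hand well clear of the plate and the autosampler.

I pushed it flat with the open fingertips in four pushes:
1. Towards the rail while turning it about 12°.
2. Sideways along the rail by about 37 mm.
3. Under the rail and most of the way to the foot.
4. A last nudge of about 10 mm.

The wrist force stood at about 7 N or less at every reading I took, which was at the end of each move.

**Position:** The two cameras disagree by a few millimetres. In the way-in direction, the top view puts the plate about 1–2 mm too far in, and the side view about 2–4 mm short. Along the rail they differ by about 2–3 mm in opposite directions. The average is within about 1 mm of the foot, but the true position could be off by a few millimetres either way.

**Angle:** The top view gives -7.9° for the plate and the side view -8.6°. The rail measures -8.4° to -8.8°, so the long side is within about 1° of it.

**Other objects:** The spanner, spirit level, jar and screwdriver matched their first positions. The image match for the red plate, white plate and beaker was too weak to count: by then the arm and its shadow were in that part of the picture. They looked unmoved in the last side view. I did not run a match for the bottle or the spare foot; the bottle looked unmoved in that view, while the hand partly hid the spare foot, which looked unmoved in the earlier views.

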